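# Stop the running player's clock

### The arm

A 6-joint arm with a two-finger parallel gripper is mounted at the origin on the work surface. World frame = base frame: x ahead of the robot, y to its left, z up, the work surface at z = 0. Lengths are in m, angles in rad, forces in N, time in s.
With the tool pointing down it reaches from about 0.35 to 0.975 m from the base axis. Payload 4.9 kg.
Tool frame: the origin (TCP) lies midway between the tips of the shut fingers; the grasp point (between the pads) lies 19 mm behind it; z points along the fingers, y is the direction in which the jaws open and shut (so a half turn about z gives the same grasp; the last joint's range is limited). The gripper opens to 85 mm and grips with 20 to 120 N. Pads are 22 mm wide; open, the fingers measure 114 mm over their backs; the gripper's body (76 mm by 85 mm) begins 54 mm behind the grasp point. The pads swing forward as they close: fully open they stand 13 mm farther back than shut.
Start: joints at [-1.447, 0.053, 1.613, -0, 1.476, -0.119], TCP at [0.15, -0.607, 0.197] pointing down, gripper open.
Joint ranges: [-3.01, 3.01], [-1.01, 2.22], [0.06, 2.58], [-1.02, 4.17], [0.09, 2.62], [-3.14, 3.14]. Speed limits (rad/s): [2.57, 2.57, 3.14, 3.14, 3.14, 3.14].

### API

Orientations are given as a unit quaternion [w, x, y, z].
In Python, from station import r gives the robot as it stands. The module is installed in compiled form; this text tells all that it offers.
- The arm moves only by the tool carry_out, never from a script. Its arguments are lists of equal length, an entry for each row: "grip": the finger opening in cm, from 0 to 8.54; "dp": the shift along the tool's x, y, z in cm, a list of three; "delta_rot": the turn, a rotation vector about the tool's x, y, z in rad, a list of three. In form: {"grip": [grip, ...], "dp": [[tx, ty, tz], ...], "delta_rot": [[rx, ry, rz], ...]}. A call has 1 to 20 rows; each row is the pose to reach, as a shift and turn from the pose commanded when the call began, along the tool's axes at that moment; what a row does not reach only later rows make up. A row lasts 1/12 s, in which the tool goes at most 41.7 mm and 7.16 degrees, less where a joint would pass 70% of its speed; a pose out of reach is approached as far as the arm can. A call with a gripper value outside its range is refused whole. The fingers move at their own pace and stop on an object; "force" is the grip in N (left out, the last holds). Time passes only in rows, so rows that repeat a pose let the fingers close. It gives the time, the measured TCP pose, the force and the opening at its end, in the units of the state.
- r.state(): the state, without advancing time (a new reading comes with each control period).
- r.capture(name): name is "side" or "top"; returns a dict with "image" (420x560x3 uint8, blue, green, red), "depth" (420x560 float32, m along the optical axis (not along the pixel's ray), 0 where there is no reading), "fx", "fy", "cx", "cy" (pixels), "T" (4x4, takes a point from camera to world coordinates). Camera axes: x right, y down, z forward; pixel columns grow to the right and rows downward; lengths in m; the calibration is good to about 2 mm. A picture is of the moment at which its call begins.
- r.sign_off(): hands the job in, once; it reports no verdict.
Trained networks look in the newest picture that a camera, given by its name, has taken for a name from the list of things; names that differ only in an ending like _2 or _b are one class to them, and where a whole thing is asked for, a point or a joint stands for the part that bears it (a point fixed in the world has none). Each returns a list of dicts, best first, with "conf" (0 to 1); they miss things now and then, are a little off and sometimes report something else, mostly with a low value. They report only what shows in the picture. A call takes as long as a camera call.
- r.boxes_of(target, camera): "xyz" ([x, y, z] in m, in the coordinates of the camera as it stood for that picture, good to about 4 mm: the middle of the surface that is visible of it).
- r.spot_point(target, camera): "xyz" ([x, y, z] in m, in the coordinates of the camera as it stood for that picture, good to about 4 mm: a listed point, or the origin of a listed thing).
The state is a dict: "t": time; "joint_pos": joint angles; "dq": joint speeds; "joint_torque": joint torques, N m; "tcp_pos": TCP position; "tcp_rot": TCP orientation; "contact_force": force on the tool from outside, world axes, zero at the start; "moment": the same for the moment, N m; "opening": finger opening in m.
Only numpy, scipy, OpenCV 4.12 (cv2) and the standard library are available. Lean on these libraries where they do the work, as an engineer would, in place of code of your own. Each camera call takes 0.05 s, during which the arm holds its last target.

### The job

One of the four players' keys on the game clock is latched down, so that player's time is still running. Tap all four keys lightly one after another, from the red end to the blue end, lifting off after each tap and neither releasing nor latching any, to feel which one it is. Then press that key right down to release it and let it spring up level with the others, without first pushing in a wrong key and without shifting or knocking over the things around.

Things in the scene. Friction and masses are not known exactly. Their poses are not given: they have to be found in the camera images.
- console: game clock: fixed dark box 160 (x) x 290 (y) x 55 mm tall. Origin: centre of its underside; x away from the robot, y along the key row to the red end (robot's left). On its flat top (deck, z 55 mm) four identical off-white keys at x -25, y +82.5, +27.5, -27.5, -82.5 mm; in front of each an 18 mm dot: red, yellow, green, blue. Soldier and die stand 70 mm or more behind the keys
- key1_top (a point): centre of the top face of the red player's key (number 1 from the red end); it moves with the key. The cap is 36 mm (own x of the clock) by 30 mm (own y); its top stands 16 mm above the deck when up, 11 mm when latched, 5 mm at the end of its travel
- key2_top (a point): centre of the top face of the yellow player's key (number 2 from the red end); it moves with the key. The cap is 36 mm (own x of the clock) by 30 mm (own y); its top stands 16 mm above the deck when up, 11 mm when latched, 5 mm at the end of its travel
- key3_top (a point): centre of the top face of the green player's key (number 3 from the red end); it moves with the key. The cap is 36 mm (own x of the clock) by 30 mm (own y); its top stands 16 mm above the deck when up, 11 mm when latched, 5 mm at the end of its travel
- key4_top (a point): centre of the top face of the blue player's key (number 4 from the red end); it moves with the key. The cap is 36 mm (own x of the clock) by 30 mm (own y); its top stands 16 mm above the deck when up, 11 mm when latched, 5 mm at the end of its travel
- key1 (a joint): red key's way down, m: 0 up, 0.005 latched, 0.011 end stop. An up key gives at once (1.5 N, then 0.5 N per mm) and springs back; the latched key stands firm to 4 N, then gives 0.5 N per mm; at 0.008 (5.5 N) its catch lets go and it springs up when let go. Taps of 1 to 3 N are safe. Do not push an up key beyond 0.0075 (5 N): that counts as latching it
- key2 (a joint): yellow key's way down, m: 0 up, 0.005 latched, 0.011 end stop. An up key gives at once (1.5 N, then 0.5 N per mm) and springs back; the latched key stands firm to 4 N, then gives 0.5 N per mm; at 0.008 (5.5 N) its catch lets go and it springs up when let go. Taps of 1 to 3 N are safe. Do not push an up key beyond 0.0075 (5 N): that counts as latching it
- key3 (a joint): green key's way down, m: 0 up, 0.005 latched, 0.011 end stop. An up key gives at once (1.5 N, then 0.5 N per mm) and springs back; the latched key stands firm to 4 N, then gives 0.5 N per mm; at 0.008 (5.5 N) its catch lets go and it springs up when let go. Taps of 1 to 3 N are safe. Do not push an up key beyond 0.0075 (5 N): that counts as latching it
- key4 (a joint): blue key's way down, m: 0 up, 0.005 latched, 0.011 end stop. An up key gives at once (1.5 N, then 0.5 N per mm) and springs back; the latched key stands firm to 4 N, then gives 0.5 N per mm; at 0.008 (5.5 N) its catch lets go and it springs up when let go. Taps of 1 to 3 N are safe. Do not push an up key beyond 0.0075 (5 N): that counts as latching it
- figure_a: blue toy soldier 38 mm tall on a round black base 27 mm across, standing on the clock's rear deck behind the red-end keys; origin at the centre of its underside. Not to be disturbed
- die_a: crimson die, 20 mm cube, on the clock's rear deck behind the blue-end keys; origin at the centre of its underside. Not to be disturbed
- figure_b: green toy soldier like the blue one, on the table; origin at the centre of its underside. Not to be disturbed
- tape_measure: orange and black tape measure 60 x 62 x 34 mm, on the table just in front (robot's side) of the clock; origin at the centre of its underside. Not to be disturbed
- marker: white marker pen with blue cap, 125 mm long, 16 mm thick, lying on the table; origin on its underside, 20 mm from the middle towards the white end. Not to be disturbed
- mug: white mug, 76 mm across, 85 mm tall; origin at the centre of its underside. Not to be disturbed
- rock: scenery piece, two grey stone pillars up to 80 mm tall on a round base 110 mm across; origin at the centre of its underside. Not to be disturbed

How it is judged:
By the outcome, as a careful person would: the job done as asked, in the order asked, and still so for the second after the job is handed in, with the robot touching nothing.
It also fails if it takes over 54 s, if anything falls off the work surface, if the arm or the gripper's body presses on something with over 40 N, if the wrist force passes 120 N, or if a joint passes its speed limit or range.

## Working session

There is one attempt and no reset: what is moved stays moved. The work goes in short steps, Python scripts to look and compute and a tool call to move; the robot and the scene stay as the last step left them, time stands still between calls to the robot, and variables do not carry over. Pictures are saved under pics/ and viewed, and the job is handed in when it is done.

Besides the shell and the picture viewer there is one more tool, called by a JSON object that holds its "api" and its "payload". carry_out: Moves the arm, as the interface text tells. Its arguments: {"type":"object","properties":{"grip":{"type":"array"},"dp":{"type":"array"},"delta_rot":{"type":"array"},"force":{"type":"number"}},"required":["grip","dp","delta_rot"]}

```bash
mkdir -p pics
cat > h.py <<'E'
import numpy as np, cv2
from station import r
E
python3 - <<'E'
from h import *
s=r.state(); print({k:np.round(v,4).tolist() for k,v in s.items()})
for c in ("top","side"):
    d=r.capture(c); cv2.imwrite(f"pics/{c}0.png",d["image"]); np.savez(f"{c}0.npz",**d)
    T=d["T"]; print(c,np.round(T,3).tolist(),d["fx"],d["cx"],d["cy"])
    for n in ["console","key1_top","key2_top","key3_top","key4_top","figure_a","die_a","tape_measure","mug","rock","marker","figure_b"]:
        for q in r.spot_point(n,c)[:2]:
            print(n,round(q["conf"],2),np.round((T@np.r_[q["xyz"],1])[:3],4))
E
```

```text
{'t': 0.0, 'joint_pos': [-1.447, 0.0534, 1.6143, -0.0, 1.476, -0.1191], 'dq': [-0.0011, 0.0001, 0.0008, -0.0004, -0.0007, 0.0012], 'joint_torque': [-0.001, -39.3675, -37.0182, -0.0002, 0.0071, -0.0], 'tcp_pos': [0.1502, -0.606, 0.1956], 'tcp_rot': [-0.001, 0.9926, 0.1211, -0.0], 'contact_force': [0.2422, 1.2148, 0.0974], 'moment': [-0.0521, 0.0177, 0.0524], 'opening': 0.0853}
top [[0.006, -0.997, 0.075, 0.39], [-1.0, -0.006, 0.004, 0.005], [-0.003, -0.075, -0.997, 1.784], [0.0, 0.0, 0.0, 1.0]] 534.7619483898918 279.4185596703372 209.64018570110719
console 0.64 [ 0.3661  0.0438 -0.002 ]
console 0.6 [0.5101 0.0811 0.0024]
key1_top 0.48 [0.4802 0.1597 0.069 ]
key2_top 0.46 [0.4812 0.1051 0.0688]
key3_top 0.49 [0.484  0.0503 0.0678]
key4_top 0.48 [ 0.4849 -0.0009  0.0687]
figure_a 0.62 [0.5635 0.1408 0.0533]
figure_a 0.36 [ 0.6203 -0.4332  0.0063]
die_a 0.42 [ 0.5739 -0.0373  0.0562]
tape_measure 0.88 [0.3669 0.0436 0.0016]
mug 0.97 [ 0.6387  0.406  -0.0034]
rock 0.84 [ 0.375  -0.3777 -0.0012]
rock 0.33 [5.086e-01 7.960e-02 4.000e-04]
figure_b 0.62 [0.5635 0.1408 0.0533]
figure_b 0.36 [ 
[... 189 characters left out ...]
527315461025
console 0.86 [ 0.5117  0.0814 -0.002 ]
key1_top 0.64 [0.4826 0.159  0.0664]
key1_top 0.48 [ 0.6185 -0.433   0.0014]
key2_top 0.62 [0.4811 0.1017 0.0688]
key2_top 0.42 [0.5619 0.1387 0.0523]
key3_top 0.64 [0.4883 0.0467 0.0713]
key4_top 0.73 [0.5121 0.0803 0.001 ]
key4_top 0.5 [ 0.4967 -0.007   0.0692]
figure_a 0.77 [ 0.6155 -0.4323  0.0016]
figure_a 0.4 [0.5631 0.1403 0.0548]
die_a 0.4 [ 0.5816 -0.0356  0.0492]
tape_measure 0.36 [ 0.4933 -0.0046  0.0698]
mug 0.69 [ 6.435e-01  4.019e-01 -6.000e-04]
rock 0.61 [ 0.3794 -0.3807  0.0009]
marker 0.39 [0.3734 0.4385 0.0015]
marker 0.15 [ 0.5115  0.0796 -0.0007]
figure_b 0.77 [ 0.6155 -0.4323  0.0016]
figure_b 0.4 [0.5631 0.1403 0.0548]
```

View pics/top0.png

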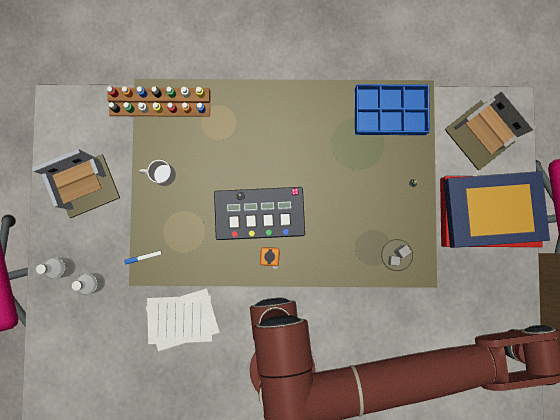

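View pics/side0.png

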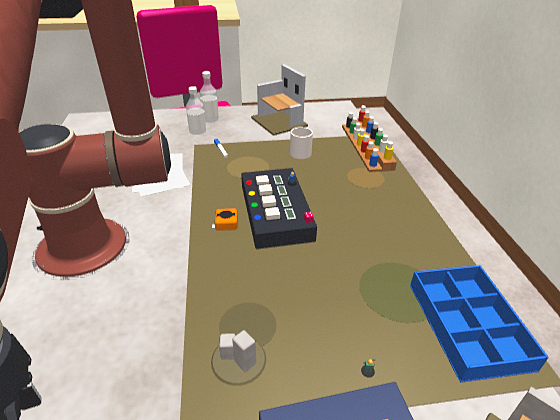

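Run:
```python
import numpy as np,cv2
d=np.load("top0.npz");im=d["image"];dep=d["depth"];T=d["T"]
hsv=cv2.cvtColor(im,cv2.COLOR_BGR2HSV)
v,u=np.mgrid[:420,:560]
P=np.stack([(u-d["cx"])/d["fx"]*dep,(v-d["cy"])/d["fy"]*dep,dep,np.ones_like(dep)],-1)@T.T
P=P[...,:3]
np.save("P.npy",P)
w=(P[...,0]>.4)&(P[...,0]<.55)&(P[...,1]>-.08)&(P[...,1]<.24)&(hsv[...,2]>150)&(hsv[...,1]<70)&(P[...,2]>.045)
n,l,st,c=cv2.connectedComponentsWithStats(w.astype(np.uint8))
for i in range(1,n):
    if st[i,4]>15: 
        q=P[l==i]; print("white",st[i],c[i].round(1),q.mean(0).round(4),np.median(q[:,2]).round(4))
w=(P[...,0]>.38)&(P[...,0]<.55)&(P[...,1]>-.08)&(P[...,1]<.24)&(hsv[...,2]>90)&(hsv[...,1]>120)&(P[...,2]>.045)
n,l,st,c=cv2.connectedComponentsWithStats(w.astype(np.uint8))
for i in range(1,n):
    if st[i,4]>8:
        q=P[l==i]; print("col",st[i],c[i].round(1),q.mean(0).round(4),im[l==i].mean(0))
```

```text
white [278 201  13   8  57] [284.1 204.6] [ 0.5359 -0.0031  0.0551] 0.0547
white [244 203  13   8  53] [249.8 205.8] [0.5314 0.1081 0.0555] 0.0555
white [261 202  13   8  58] [266.7 205.2] [0.5339 0.0531 0.0544] 0.0545
white [227 204  14   7  55] [233.2 206.7] [0.5282 0.1619 0.0549] 0.0546
white [246 215  10  12  93] [250.7 220.6] [0.4827 0.1037 0.0701] 0.0704
white [263 215  10  11  97] [267.8 219.9] [0.4852 0.0487 0.0708] 0.0712
white [281 214   9  11  98] [285.  219.1] [ 0.4883 -0.0062  0.071 ] 0.071
white [229 216  10  12  94] [233.8 221.3] [0.4805 0.1584 0.0655] 0.0655
col [283 229   5   6  22] [285.2 231.3] [ 0.4495 -0.0072  0.0538] [223.77272727 130.          94.09090909]
col [232 231   6   6  26] [234.3 233.8] [0.4406 0.1571 0.0553] [ 88.96153846  90.96153846 223.11538462]
col [249 231   6   5  24] [251.3 233. ] [0.4434 0.1023 0.0551] [ 99.625      224.20833333 231.70833333]
col [266 230   5   5  20] [268.1 232. ] [0.4471 0.048  0.0547] [119.2  203.5   99.55]
```

Top view: the clock spans px (215-304, 187-240), keys at about (234,221), (251,221), (268,220) and (285,219), dots below them. The soldier (240,196) and die (295,191) stand behind, and the tape measure (269,256) in front. By depth the red key already looks about 5 mm lower than the others, but I'll tap all four as asked. First I'll shut the gripper and travel over the red key.

```bash
cat >> h.py <<'E'
from scipy.spatial.transform import Rotation as R
def dp(target,p0,q0):
    return R.from_quat(np.r_[q0[1:],q0[0]]).inv().apply(np.array(target)-p0)*100
E
python3 - <<'E'
from h import *
p0=[.15,-.607,.197];q0=[0,.9926,.1211,0]
a=R.from_quat([.9926,.1211,0,0])
for t in ([.45,-.25,.2],[.4805,.1584,.15]): print(dp(t,p0,q0).round(2))
f=R.from_matrix(np.c_[[0.047,-.999,0],[.999,.047,0],[0,0,-1]])
print((a.inv()*f).as_rotvec())
E
```

```text
[ 37.7  -27.44  -0.3 ]
[ 50.48 -66.35   4.7 ]Traceback (most recent call last):
  File "<stdin>", line 5, in <module>
  File "scipy/spatial/transform/_rotation.pyx", line 1143, in scipy.spatial.transform._rotation.Rotation.from_matrix
ValueError: Non-positive determinant (left-handed or null coordinate frame) in rotation matrix 0: [[ 0.047  0.999  0.   ]
 [-0.999  0.047  0.   ]
 [ 0.     0.    -1.   ]].
```

{"api": "carry_out", "payload": {"grip": [0,0,0,0,0,0,0,0,0,0,0,0,0,0,0,0,0,0,0,0], "dp": [[2,-1.4,0],[5,-3.6,0],[8.5,-6.2,0],[12,-8.7,0],[15.5,-11.3,0],[19,-13.8,0],[22.5,-16.4,0],[26,-18.9,0],[29.5,-21.5,0],[33,-24,0],[36,-26.3,0],[37.7,-29,0],[39,-32,0],[40.5,-36,0],[42,-40,0],[43.5,-44,0],[45,-48,0],[46.5,-52,0],[47.5,-55,0],[48,-57,0]], "delta_rot": [[0,0,0],[0,0,-0.08],[0,0,-0.16],[0,0,-0.24],[0,0,-0.32],[0,0,-0.4],[0,0,-0.48],[0,0,-0.56],[0,0,-0.64],[0,0,-0.72],[0,0,-0.8],[0,0,-0.88],[0,0,-0.96],[0,0,-1.04],[0,0,-1.12],[0,0,-1.2],[0,0,-1.28],[0,0,-1.36],[0,0,-1.375],[0,0,-1.375]]}}

```text
t: 2.97
tcp_pos: [0.4791, 0.0655, 0.1972]
tcp_rot: [-0.0, 0.689, 0.725, 0.001]
contact_force: [0.6, 0.0, -0.2]
opening: -0.0004
```

Run:
```python
from h import *
s=r.state(); print({k:np.round(v,4).tolist() for k,v in s.items()})
p0=s["tcp_pos"];q0=s["tcp_rot"]
print(dp([.4805,.1584,.1],p0,q0).round(2), R.from_quat(np.r_[q0[1:],q0[0]]).as_matrix().round(4))
```

```text
{'t': 2.9667, 'joint_pos': [-0.0189, -0.2976, 1.9325, 0.0011, 1.506, -0.0698], 'dq': [0.4807, 0.0712, -0.0534, -0.0323, -0.0137, 0.4963], 'joint_torque': [-1.6137, -24.8383, -37.0999, 0.1628, 0.018, -0.3334], 'tcp_pos': [0.4791, 0.0655, 0.1972], 'tcp_rot': [-0.0001, 0.6889, 0.7248, 0.0007], 'contact_force': [0.5748, 0.0329, -0.1552], 'moment': [0.0059, 0.025, 0.0141], 'opening': -0.0004}
[9.26 0.61 9.73] [[-5.080e-02  9.987e-01  7.000e-04]
 [ 9.987e-01  5.080e-02  1.100e-03]
 [ 1.100e-03  8.000e-04 -1.000e+00]]
```

{"api": "carry_out", "payload": {"grip": [0,0,0,0], "dp": [[0,0,0],[0,0,0],[0,0,0],[0,0,0]], "delta_rot": [[0,0,0],[0,0,0],[0,0,0],[0,0,0]]}}

```text
t: 3.3
tcp_pos: [0.4792, 0.061, 0.1969]
tcp_rot: [0.0, 0.691, 0.723, -0.0]
contact_force: [0.1, -0.1, -1.0]
opening: 0.0
```

```bash
cat > st.py <<'E'
from h import *
import sys
s=r.state();p0=s["tcp_pos"];q0=s["tcp_rot"]
print(round(s["t"],2),"tcp",np.round(p0,5),"F",np.round(s["contact_force"],2),"dq",np.abs(s["dq"]).max().round(4))
if len(sys.argv)>1: print("dp",dp([float(x) for x in sys.argv[1:4]],p0,q0).round(3))
E
python3 st.py .4805 .1584 .1
```

```text
3.3 tcp [0.47922 0.06102 0.19694] F [ 0.14 -0.1  -0.99] dq 0.0073
dp [9.726 0.57  9.691]
```

{"api": "carry_out", "payload": {"grip": [0,0,0,0,0,0,0,0,0,0,0,0], "dp": [[2,0.1,0],[4.5,0.3,1],[7,0.4,3],[9,0.55,5.5],[9.7,0.55,7.5],[9.7,0.55,9],[9.7,0.55,10],[9.7,0.55,10.7],[9.7,0.55,10.7],[9.7,0.55,10.7],[9.7,0.55,10.7],[9.7,0.55,10.7]], "delta_rot": [[0,0,0],[0,0,0],[0,0,0],[0,0,0],[0,0,0],[0,0,0],[0,0,0],[0,0,0],[0,0,0],[0,0,0],[0,0,0],[0,0,0]]}}

```text
t: 4.3
tcp_pos: [0.4812, 0.159, 0.0914]
tcp_rot: [0.001, 0.691, 0.723, 0.001]
contact_force: [0.6, 0.4, 0.3]
opening: 0.0
```

```bash
python3 st.py .4805 .1584 .075
python3 - <<'E'
from h import *
for c in ("top","side"):
    d=r.capture(c); im=d["image"]
    im=im[150:270,190:330] if c=="top" else im[100:260,150:340]
    cv2.imwrite(f"pics/{c}1.png",cv2.resize(im,None,fx=4,fy=4,interpolation=cv2.INTER_CUBIC)[:600,:800])
E
python3 st.py
```

```text
4.3 tcp [0.48117 0.15901 0.09137] F [0.55 0.44 0.26] dq 0.0055
dp [-0.059 -0.074  1.637]
4.4 tcp [0.48084 0.15916 0.09099] F [ 0.03  0.4  -0.36] dq 0.0055
```

View pics/side1.png

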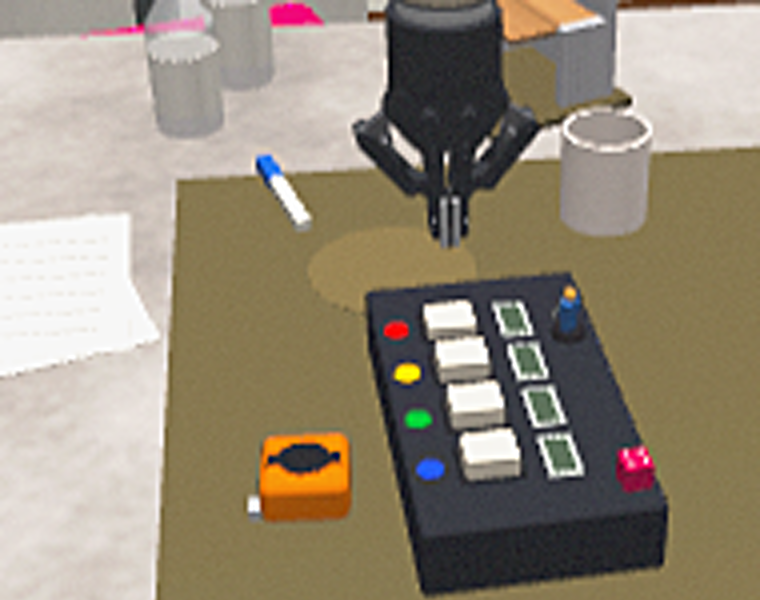

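The side view shows the fingers at about (450,245) in the 4x crop, noticeably higher than I expected over the red key at (450,318). I'll check by projecting the TCP into both cameras before descending.

Run:
```python
from h import *
s=r.state();p=s["tcp_pos"]
for c,o in (("top",(190,150)),("side",(150,100))):
    d=r.capture(c);Ti=np.linalg.inv(d["T"])
    for n,q in (("tcp",p),("key1",[.4805,.1584,.066]),("key2",[.4827,.1037,.071])):
        x=Ti@np.r_[q,1];u=d["fx"]*x[0]/x[2]+d["cx"];v=d["fy"]*x[1]/x[2]+d["cy"]
        print(c,n,(u,v),"crop",(u-o[0])*4,(v-o[1])*4, "depth",x[2],"seen",d["depth"][int(round(v)),int(round(u))])
    if c=="side":
        P=d["depth"]; 
        for (uu,vv) in [(262,158),(262,160),(260,157),(264,157),(262,155),(262,150)]:
            z=P[vv,uu]; print(uu,vv,(d["T"]@[(uu-d["cx"])/d["fx"]*z,(vv-d["cy"])/d["fy"]*z,z,1])[:3].round(4))
```

```text
top tcp (np.float64(232.84878854488534), np.float64(220.72581096213955)) crop 171.39515417954135 282.9032438485582 depth 1.695751132063418 seen 1.3564233
top key1 (np.float64(233.78208884819296), np.float64(221.24973974925592)) crop 175.12835539277182 284.9989589970237 depth 1.7206436754271068 seen 1.3550354
top key2 (np.float64(250.69714352333457), np.float64(220.58094940355716)) crop 242.7885740933383 282.3237976142286 depth 1.7156192457184032 seen 1.7135689
side tcp (np.float64(261.09870962485104), np.float64(170.03624216566797)) crop 444.39483849940416 280.1449686626719 depth 1.174784489597634 seen 0.0
side key1 (np.float64(261.1584537688493), np.float64(177.53109100879843)) crop 444.63381507539725 310.1243640351937 depth 1.189225542485415 seen 1.1928796
side key2 (np.float64(263.98631393686975), np.float64(186.54414756490127)) crop 455.945255747479 346.17659025960506 depth 1.1433303464287694 seen 1.1437764
262 158 [0.4831 0.149  0.1363]
262 160 [0.4826 0.1453 0.1321]
260 157 [0.4772 0.1455 0.1419]
264 157 [0.4882 0.1447 0.1416]
262 155 [0.4828 0.1453 0.1479]
262 150 [0.4835 0.1498 0.161 ]
```

View pics/top1.png

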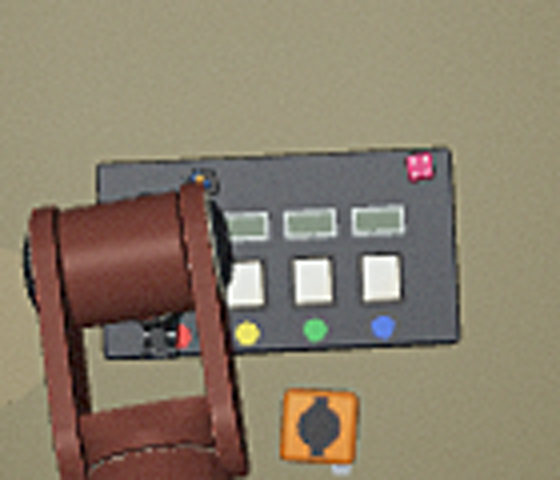

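Run:
```python
from h import *
d=r.capture("side")
for vv in range(150,182):
    row=[]
    for uu in (258,260,262,264,266):
        z=d["depth"][vv,uu]; 
        q=(d["T"]@[(uu-d["cx"])/d["fx"]*z,(vv-d["cy"])/d["fy"]*z,z,1])[:3]
        row.append(("%.3f %.3f"%(q[1],q[2]) if z else "--")+" "+str(d["image"][vv,uu].tolist()))
    print(vv,row)
print(r.state()["tcp_pos"])
```

```text
150 ['0.146 0.164 [39, 36, 34]', '0.144 0.165 [103, 105, 105]', '0.148 0.162 [104, 98, 104]', '0.147 0.162 [101, 102, 100]', '0.150 0.160 [40, 28, 20]']
151 ['0.151 0.158 [38, 34, 30]', '0.145 0.161 [161, 160, 160]', '0.148 0.159 [21, 22, 20]', '0.147 0.159 [101, 102, 103]', '0.152 0.156 [33, 22, 23]']
152 ['0.151 0.155 [41, 40, 35]', '0.149 0.156 [127, 128, 128]', '0.147 0.156 [19, 16, 19]', '0.147 0.156 [109, 110, 108]', '0.147 0.156 [35, 26, 22]']
153 ['0.152 0.151 [39, 36, 32]', '0.145 0.155 [130, 129, 131]', '0.152 0.151 [15, 14, 15]', '0.148 0.152 [110, 108, 109]', '0.151 0.150 [37, 24, 24]']
154 ['0.154 0.147 [38, 32, 34]', '0.150 0.149 [130, 128, 130]', '0.141 0.154 [17, 12, 13]', '0.147 0.150 [107, 106, 107]', '0.152 0.147 [36, 24, 15]']
155 ['0.149 0.147 [44, 36, 37]', '0.148 0.147 [129, 130, 128]', '0.146 0.147 [17, 17, 16]', '0.148 0.146 [113, 114, 114]', '0.151 0.144 [36, 31, 26]']
156 ['0.148 0.144 [46, 41, 39]', '0.146 0.145 [122, 123, 124]', '0.145 0.145 [22, 20, 24]', '0.147 0.144 [132, 131, 129]', '0.153 0.140 [44, 33, 28]']
157 ['0.152 0.139 [60, 50, 48]', '0.147 0
[... 3154 characters left out ...]
8 0.061 [250, 255, 255]']
178 ['0.160 0.064 [244, 248, 249]', '0.155 0.067 [242, 246, 248]', '0.159 0.064 [241, 246, 247]', '0.158 0.064 [241, 245, 247]', '0.155 0.066 [246, 250, 251]']
179 ['0.152 0.066 [244, 248, 249]', '0.156 0.063 [241, 246, 247]', '0.155 0.063 [242, 246, 247]', '0.156 0.062 [242, 246, 247]', '0.148 0.066 [245, 249, 250]']
180 ['0.150 0.063 [249, 253, 253]', '0.150 0.063 [246, 250, 250]', '0.148 0.064 [247, 250, 251]', '0.147 0.064 [246, 251, 251]', '0.146 0.065 [245, 252, 253]']
181 ['0.140 0.067 [244, 254, 255]', '0.146 0.063 [241, 252, 255]', '0.145 0.062 [238, 252, 255]', '0.141 0.065 [229, 243, 250]', '0.148 0.060 [211, 230, 239]']
[0.48034646 0.15926121 0.09038063]
```

TCP x,y agree with the picture, but the visible finger tips look about 35 mm higher than the TCP reading. I won't trust z, and will come down in guarded steps and watch the force.

{"api": "carry_out", "payload": {"grip": [0,0,0,0,0,0,0,0], "dp": [[0,0,0.4],[0,0,0.8],[0,0,1.2],[0,0,1.6],[0,0,1.9],[0,0,2.0],[0,0,2.0],[0,0,2.0]], "delta_rot": [[0,0,0],[0,0,0],[0,0,0],[0,0,0],[0,0,0],[0,0,0],[0,0,0],[0,0,0]]}}

```text
t: 5.22
tcp_pos: [0.4801, 0.1592, 0.0699]
tcp_rot: [-0.0, 0.69, 0.724, -0.0]
contact_force: [1.2, 0.5, -1.2]
opening: -0.0002
```

```bash
python3 st.py
python3 - <<'E'
from h import *
d=r.capture("side");im=d["image"][100:260,150:340]
cv2.imwrite("pics/side2.png",cv2.resize(im,None,fx=4,fy=4,interpolation=cv2.INTER_CUBIC)[:600,:800])
E
```

```text
5.22 tcp [0.48007 0.15919 0.06986] F [ 1.21  0.46 -1.15] dq 0.0067
```

View pics/side2.png

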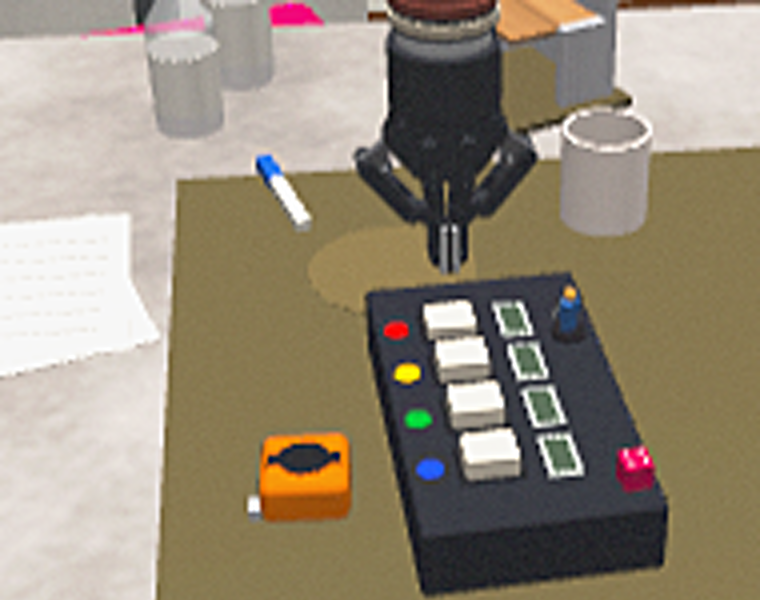

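The tips are at crop (449,272), still well clear of the red key at (450,316). I'll continue in guarded steps.

{"api": "carry_out", "payload": {"grip": [0,0,0,0], "dp": [[0,0,0.2],[0,0,0.4],[0,0,0.4],[0,0,0.4]], "delta_rot": [[0,0,0],[0,0,0],[0,0,0],[0,0,0]]}}

```text
t: 5.6
tcp_pos: [0.4799, 0.1591, 0.0657]
tcp_rot: [-0.0, 0.69, 0.724, -0.0]
contact_force: [-0.1, 0.2, 0.6]
opening: -0.0
```

{"api": "carry_out", "payload": {"grip": [0,0,0,0], "dp": [[0,0,0.1],[0,0,0.2],[0,0,0.2],[0,0,0.2]], "delta_rot": [[0,0,0],[0,0,0],[0,0,0],[0,0,0]]}}

```text
t: 5.93
tcp_pos: [0.48, 0.1592, 0.0638]
tcp_rot: [-0.0, 0.69, 0.724, -0.0]
contact_force: [1.2, 0.2, 0.2]
opening: 0.0003
```

```bash
cat > tip.py <<'E'
from h import *
s=r.state();p=s["tcp_pos"]
d=r.capture("side");dep=d["depth"];v,u=np.mgrid[:420,:560]
P=np.stack([(u-d["cx"])/d["fx"]*dep,(v-d["cy"])/d["fy"]*dep,dep,np.ones_like(dep)],-1)@d["T"].T
m=(abs(P[...,0]-p[0])<.02)&(abs(P[...,1]-p[1])<.025)&(P[...,2]>.078)&(P[...,2]<.2)&(d["image"].max(-1)<180)
print("tip z low pct",np.percentile(P[...,2][m],[0,1,3,5]).round(4),"n",m.sum(),"tcp",p.round(4),"F",s["contact_force"].round(2))
E
python3 tip.py
```

```text
tip z low pct [0.0951 0.1012 0.1048 0.1073] n 375 tcp [0.48   0.1592 0.0638] F [1.18 0.17 0.15]
```

No contact at z 0.064. The tips are seen at about 0.099, so the offset is real, and contact should come near TCP z 0.03.

{"api": "carry_out", "payload": {"grip": [0,0,0,0,0,0,0,0,0], "dp": [[0,0,0.3],[0,0,0.6],[0,0,0.9],[0,0,1.2],[0,0,1.5],[0,0,1.7],[0,0,1.8],[0,0,1.8],[0,0,1.8]], "delta_rot": [[0,0,0],[0,0,0],[0,0,0],[0,0,0],[0,0,0],[0,0,0],[0,0,0],[0,0,0],[0,0,0]]}}

```text
t: 6.73
tcp_pos: [0.4801, 0.1592, 0.0459]
tcp_rot: [-0.0, 0.69, 0.724, -0.0]
contact_force: [-0.3, -0.2, 1.1]
opening: -0.0001
```

```bash
python3 tip.py
python3 - <<'E'
from h import *
d=r.capture("side");im=d["image"][130:250,200:340]
cv2.imwrite("pics/side3.png",cv2.resize(im,None,fx=5,fy=5,interpolation=cv2.INTER_CUBIC)[:600,:800])
E
```

```text
tip z low pct [0.0807 0.0848 0.088  0.0908] n 445 tcp [0.4801 0.1592 0.0459] F [-0.28 -0.24  1.08]
```

View pics/side3.png

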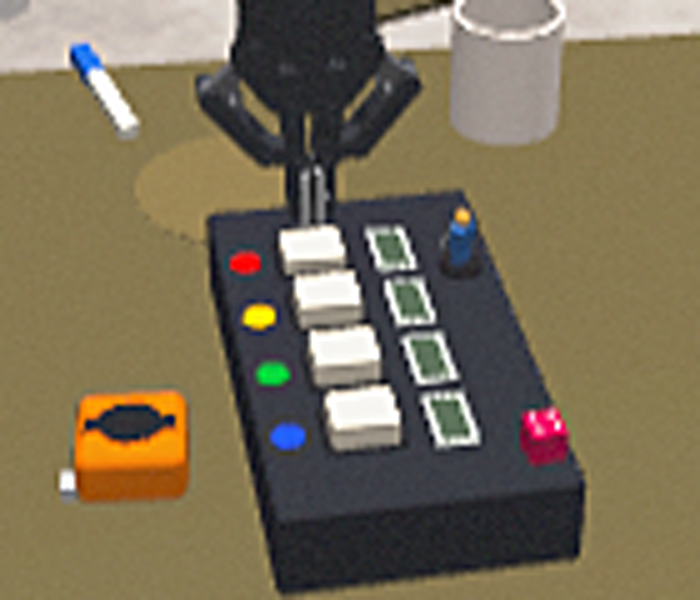

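```bash
cat > f.py <<'E'
from h import *
F=[];Z=[]
for i in range(8):
    s=r.state();F.append(s["contact_force"]);Z.append(s["tcp_pos"]);r.capture("side")
F=np.array(F);Z=np.array(Z);print(round(s["t"],2),"F",F.mean(0).round(2),"sd",F.std(0).round(2),"tcp",Z.mean(0).round(5),"sdz",Z[:,2].std().round(5))
E
python3 f.py
```

```text
7.18 F [ 0.01 -0.02  0.1 ] sd [0.27 0.59 0.38] tcp [0.48021 0.15921 0.04607] sdz 6e-05
```

{"api": "carry_out", "payload": {"grip": [0,0,0,0,0,0], "dp": [[0,0,0.3],[0,0,0.6],[0,0,0.9],[0,0,1.1],[0,0,1.1],[0,0,1.1]], "delta_rot": [[0,0,0],[0,0,0],[0,0,0],[0,0,0],[0,0,0],[0,0,0]]}}

```text
t: 7.73
tcp_pos: [0.4798, 0.1591, 0.0346]
tcp_rot: [-0.0, 0.69, 0.724, -0.0]
contact_force: [-0.9, 0.4, 0.2]
opening: 0.0003
```

```bash
python3 f.py
```

```text
8.08 F [-0.08  0.14  0.04] sd [0.67 0.44 0.65] tcp [0.48014 0.1592  0.03497] sdz 0.00018
```

{"api": "carry_out", "payload": {"grip": [0,0,0], "dp": [[0,0,0.1],[0,0,0.2],[0,0,0.2]], "delta_rot": [[0,0,0],[0,0,0],[0,0,0]]}}

```text
t: 8.38
tcp_pos: [0.4799, 0.1591, 0.0326]
tcp_rot: [-0.0, 0.69, 0.724, -0.0]
contact_force: [0.7, 0.2, -0.3]
opening: -0.0001
```

```bash
sed -i 's/range(8)/range(5)/' f.py; python3 f.py
```

```text
8.58 F [ 0.21 -0.06 -0.07] sd [0.57 0.53 0.32] tcp [0.47996 0.15917 0.03276] sdz 0.0001
```

{"api": "carry_out", "payload": {"grip": [0,0], "dp": [[0,0,0.1],[0,0,0.1]], "delta_rot": [[0,0,0],[0,0,0]]}}

```text
t: 8.8
tcp_pos: [0.4802, 0.1592, 0.0319]
tcp_rot: [0.0, 0.69, 0.724, 0.0]
contact_force: [0.2, 0.5, -0.6]
opening: 0.0002
```

```bash
python3 f.py
```

```text
9.0 F [ 0.04 -0.21  0.07] sd [0.36 0.44 0.56] tcp [0.48009 0.15918 0.03189] sdz 0.0
```

{"api": "carry_out", "payload": {"grip": [0,0,0], "dp": [[0,0,0.05],[0,0,0.05],[0,0,0.05]], "delta_rot": [[0,0,0],[0,0,0],[0,0,0]]}}

```text
t: 9.3
tcp_pos: [0.4801, 0.1592, 0.0317]
tcp_rot: [-0.0, 0.69, 0.724, -0.0]
contact_force: [-1.6, -1.0, 3.5]
opening: -0.0002
```

{"api": "carry_out", "payload": {"grip": [0,0,0], "dp": [[0,0,0.05],[0,0,0.05],[0,0,0.05]], "delta_rot": [[0,0,0],[0,0,0],[0,0,0]]}}

```text
t: 9.55
tcp_pos: [0.4801, 0.1592, 0.0311]
tcp_rot: [-0.0, 0.69, 0.724, -0.0]
contact_force: [-2.0, -1.3, 4.6]
opening: 0.0
```

```bash
python3 f.py
```

```text
9.75 F [-2.73 -0.75  4.48] sd [0.65 0.35 0.29] tcp [0.48009 0.1592  0.03109] sdz 5e-05
```

The red key stood firm: the force jumped from 0 to 3.5 N within 0.5 mm at its latched height. The last half-step reached about 4.5 N, which is below the 5.5 N release. Lifting off and going to yellow.

{"api": "carry_out", "payload": {"grip": [0,0,0,0,0,0,0,0,0,0], "dp": [[0,0,-0.5],[0,0,-1.5],[0,0,-2],[-1.5,0,-2],[-3.5,0,-2],[-5,0,-2],[-5.5,0,-2],[-5.5,0,-1.5],[-5.5,0,-1.2],[-5.5,0,-1.2]], "delta_rot": [[0,0,0],[0,0,0],[0,0,0],[0,0,0],[0,0,0],[0,0,0],[0,0,0],[0,0,0],[0,0,0],[0,0,0]]}}

```text
t: 10.63
tcp_pos: [0.4819, 0.1048, 0.0419]
tcp_rot: [-0.001, 0.69, 0.724, -0.0]
contact_force: [1.1, 0.2, 0.8]
opening: 0.0003
```

```bash
python3 f.py
python3 - <<'E'
from h import *
d=r.capture("side");im=d["image"][130:250,200:340]
cv2.imwrite("pics/side4.png",cv2.resize(im,None,fx=5,fy=5,interpolation=cv2.INTER_CUBIC)[:600,:800])
E
```

```text
10.83 F [0.06 0.33 0.15] sd [0.59 0.37 0.38] tcp [0.48222 0.10482 0.04237] sdz 0.00035
```

View pics/side4.png

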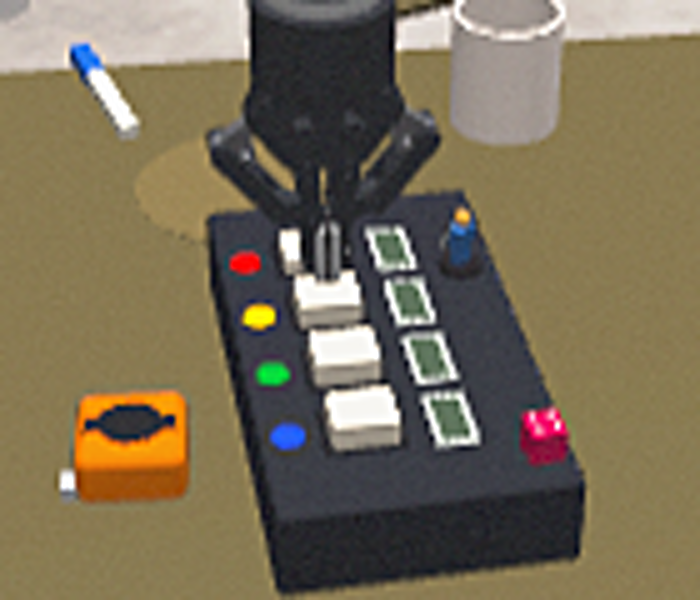

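Centred over yellow, with the tips at crop (327,275).

{"api": "carry_out", "payload": {"grip": [0,0,0,0], "dp": [[0,0,0.2],[0,0,0.4],[0,0,0.5],[0,0,0.5]], "delta_rot": [[0,0,0],[0,0,0],[0,0,0],[0,0,0]]}}

```text
t: 11.27
tcp_pos: [0.4823, 0.1042, 0.0374]
tcp_rot: [-0.0, 0.69, 0.724, -0.0]
contact_force: [0.2, 0.6, -0.3]
opening: 0.0002
```

```bash
python3 f.py
```

```text
11.47 F [-0.11  0.13  0.16] sd [0.29 0.49 0.44] tcp [0.48253 0.10422 0.03773] sdz 0.00019
```

{"api": "carry_out", "payload": {"grip": [0,0,0], "dp": [[0,0,0.1],[0,0,0.1],[0,0,0.1]], "delta_rot": [[0,0,0],[0,0,0],[0,0,0]]}}

```text
t: 11.77
tcp_pos: [0.4826, 0.1042, 0.0368]
tcp_rot: [-0.0, 0.69, 0.724, -0.0]
contact_force: [-0.0, -0.1, 0.3]
opening: 0.0001
```

```bash
python3 f.py
```

```text
11.97 F [-0.14  0.48  0.12] sd [0.56 0.4  0.14] tcp [0.48265 0.10424 0.03689] sdz 2e-05
```

{"api": "carry_out", "payload": {"grip": [0,0,0], "dp": [[0,0,0.05],[0,0,0.1],[0,0,0.1]], "delta_rot": [[0,0,0],[0,0,0],[0,0,0]]}}

```text
t: 12.27
tcp_pos: [0.4828, 0.1042, 0.0361]
tcp_rot: [0.0, 0.69, 0.724, 0.0]
contact_force: [-0.5, -0.3, 1.9]
opening: -0.0005
```

```bash
python3 f.py
```

```text
12.47 F [-0.36 -0.06  1.38] sd [0.24 0.25 0.33] tcp [0.48278 0.10425 0.03608] sdz 2e-05
```

{"api": "carry_out", "payload": {"grip": [0,0,0], "dp": [[0,0,0.05],[0,0,0.1],[0,0,0.1]], "delta_rot": [[0,0,0],[0,0,0],[0,0,0]]}}

```text
t: 12.77
tcp_pos: [0.4828, 0.1042, 0.0349]
tcp_rot: [0.0, 0.69, 0.724, 0.0]
contact_force: [0.5, 0.6, 1.6]
opening: -0.0004
```

```bash
python3 f.py
```

```text
12.97 F [0.01 0.3  1.84] sd [0.38 0.41 0.79] tcp [0.48277 0.10425 0.03498] sdz 3e-05
```

Yellow yields softly at 1.4–1.9 N, so it is up. Next, green.

{"api": "carry_out", "payload": {"grip": [0,0,0,0,0,0,0,0,0,0,0], "dp": [[0,0,-0.5],[0,0,-1.3],[0,0,-1.7],[-1.5,0,-1.7],[-3.5,0,-1.7],[-5,0,-1.7],[-5.5,0,-1.7],[-5.5,0,-1.2],[-5.5,0,-0.6],[-5.5,0,-0.3],[-5.5,0,-0.3]], "delta_rot": [[0,0,0],[0,0,0],[0,0,0],[0,0,0],[0,0,0],[0,0,0],[0,0,0],[0,0,0],[0,0,0],[0,0,0],[0,0,0]]}}

```text
t: 13.93
tcp_pos: [0.4844, 0.0499, 0.0367]
tcp_rot: [-0.001, 0.69, 0.724, -0.001]
contact_force: [-0.9, -0.6, 0.5]
opening: 0.0002
```

```bash
python3 f.py
```

```text
14.13 F [-0.5  -0.06  0.35] sd [0.29 0.54 0.41] tcp [0.48481 0.04987 0.03737] sdz 0.00041
```

{"api": "carry_out", "payload": {"grip": [0,0,0], "dp": [[0,0,0.1],[0,0,0.2],[0,0,0.2]], "delta_rot": [[0,0,0],[0,0,0],[0,0,0]]}}

```text
t: 14.43
tcp_pos: [0.4855, 0.0494, 0.0361]
tcp_rot: [0.0, 0.69, 0.724, 0.0]
contact_force: [0.0, 0.1, 2.4]
opening: -0.0002
```

```bash
python3 f.py
```

```text
14.63 F [-0.09  0.83  1.42] sd [0.24 0.41 0.55] tcp [0.48546 0.04944 0.03615] sdz 3e-05
```

{"api": "carry_out", "payload": {"grip": [0,0,0], "dp": [[0,0,0.05],[0,0,0.1],[0,0,0.1]], "delta_rot": [[0,0,0],[0,0,0],[0,0,0]]}}

```text
t: 14.93
tcp_pos: [0.4855, 0.0494, 0.035]
tcp_rot: [0.0, 0.69, 0.724, 0.0]
contact_force: [-0.7, 1.7, 1.5]
opening: 0.0
```

```bash
python3 f.py
```

```text
15.13 F [0.36 1.68 1.94] sd [0.62 0.37 0.48] tcp [0.48547 0.04941 0.03505] sdz 1e-05
```

Green also yields (1.9 N), so it is up. Next, blue.

{"api": "carry_out", "payload": {"grip": [0,0,0,0,0,0,0,0,0,0,0], "dp": [[0,0,-0.5],[0,0,-1.3],[0,0,-1.7],[-1.5,0,-1.7],[-3.5,0,-1.7],[-5,0,-1.7],[-5.5,0,-1.7],[-5.5,0,-1.2],[-5.5,0,-0.6],[-5.5,0,-0.3],[-5.5,0,-0.3]], "delta_rot": [[0,0,0],[0,0,0],[0,0,0],[0,0,0],[0,0,0],[0,0,0],[0,0,0],[0,0,0],[0,0,0],[0,0,0],[0,0,0]]}}

```text
t: 16.1
tcp_pos: [0.4869, -0.0049, 0.0366]
tcp_rot: [-0.001, 0.69, 0.724, -0.001]
contact_force: [0.2, -0.1, 1.3]
opening: -0.0001
```

```bash
python3 f.py
```

```text
16.3 F [0.27 0.12 0.41] sd [0.31 0.24 0.59] tcp [ 0.48738 -0.00504  0.03735] sdz 0.00044
```

{"api": "carry_out", "payload": {"grip": [0,0,0], "dp": [[0,0,0.1],[0,0,0.2],[0,0,0.2]], "delta_rot": [[0,0,0],[0,0,0],[0,0,0]]}}

```text
t: 16.6
tcp_pos: [0.4881, -0.0055, 0.0361]
tcp_rot: [0.0, 0.69, 0.724, 0.0]
contact_force: [0.1, -0.0, 1.4]
opening: -0.0002
```

```bash
python3 f.py
```

```text
16.8 F [0.14 0.72 1.45] sd [0.19 0.63 0.21] tcp [ 0.48808 -0.00552  0.03616] sdz 4e-05
```

{"api": "carry_out", "payload": {"grip": [0,0,0], "dp": [[0,0,0.05],[0,0,0.1],[0,0,0.1]], "delta_rot": [[0,0,0],[0,0,0],[0,0,0]]}}

```text
t: 17.1
tcp_pos: [0.4881, -0.0055, 0.035]
tcp_rot: [0.0, 0.69, 0.724, 0.0]
contact_force: [1.1, 0.8, 0.8]
opening: 0.0001
```

```bash
python3 f.py
```

```text
17.3 F [0.47 1.5  1.82] sd [0.75 0.48 0.58] tcp [ 0.48806 -0.00555  0.03506] sdz 3e-05
```

Blue yields as well, so red is the latched key. Lifting, going back over red, and checking that it is still down.

{"api": "carry_out", "payload": {"grip": [0,0,0,0,0,0,0,0], "dp": [[0,0,-0.5],[0,0,-1.5],[0,0,-2.5],[0,0,-3],[0,0,-3],[0,0,-3],[0,0,-3],[0,0,-3]], "delta_rot": [[0,0,0],[0,0,0],[0,0,0],[0,0,0],[0,0,0],[0,0,0],[0,0,0],[0,0,0]]}}

```text
t: 18.02
tcp_pos: [0.4874, -0.0056, 0.0644]
tcp_rot: [-0.0, 0.69, 0.724, -0.0]
contact_force: [-0.3, 0.7, 0.4]
opening: 0.0004
```

```bash
cat > kz.py <<'E'
from h import *
import sys
K=[[.4805,.1584],[.4827,.1037],[.4852,.0487],[.4883,-.0062]]
for c in ("top","side"):
    d=r.capture(c);dep=d["depth"];v,u=np.mgrid[:420,:560]
    P=np.stack([(u-d["cx"])/d["fx"]*dep,(v-d["cy"])/d["fy"]*dep,dep,np.ones_like(dep)],-1)@d["T"].T
    for i,k in enumerate(K):
        m=(abs(P[...,0]-k[0])<.014)&(abs(P[...,1]-k[1])<.011)&(P[...,2]>.055)&(P[...,2]<.078)&(d["image"].min(-1)>150)
        print(c,i+1,m.sum(),np.median(P[...,2][m]).round(4) if m.any() else None)
    if c=="side": cv2.imwrite(f"pics/{sys.argv[1]}.png",cv2.resize(d["image"][130:250,200:340],None,fx=5,fy=5,interpolation=cv2.INTER_CUBIC)[:600,:800])
    else: cv2.imwrite(f"pics/{sys.argv[1]}_top.png",cv2.resize(d["image"][150:270,190:330],None,fx=5,fy=5,interpolation=cv2.INTER_CUBIC))
E
python3 kz.py b1; python3 st.py
```

```text
top 1 62 0.0659
top 2 55 0.0703
top 3 0 None
top 4 0 None
side 1 15 0.0637
side 2 0 None
side 3 20 0.0687
side 4 57 0.069
18.12 tcp [ 0.48738 -0.00558  0.06434] F [ 0.26  0.83 -0.92] dq 0.0022
```

Red is still at 66 mm (latched). Going back over it.

{"api": "carry_out", "payload": {"grip": [0,0,0,0,0,0,0,0,0,0,0,0], "dp": [[1.5,0,0],[4,0,0],[7,0,0],[10,0,0],[13,0,0],[15.5,0,0],[16.5,0,0],[16.5,0,1],[16.5,0,2],[16.5,0,2.5],[16.5,0,2.5],[16.5,0,2.5]], "delta_rot": [[0,0,0],[0,0,0],[0,0,0],[0,0,0],[0,0,0],[0,0,0],[0,0,0],[0,0,0],[0,0,0],[0,0,0],[0,0,0],[0,0,0]]}}

```text
t: 19.12
tcp_pos: [0.4794, 0.158, 0.0388]
tcp_rot: [-0.001, 0.691, 0.723, -0.001]
contact_force: [0.1, 0.1, 0.6]
opening: -0.0
```

```bash
python3 f.py
```

```text
19.32 F [ 0.33  0.39 -0.  ] sd [0.17 0.56 0.37] tcp [0.48019 0.15839 0.03976] sdz 0.00059
```

Commanded z is 0.040. Now pressing red down to about 0.0255, near the end stop.

{"api": "carry_out", "payload": {"grip": [0,0,0,0,0,0,0,0,0,0], "dp": [[0,0,0.4],[0,0,0.7],[0,0,0.85],[0,0,0.95],[0,0,1.05],[0,0,1.15],[0,0,1.25],[0,0,1.35],[0,0,1.4],[0,0,1.4]], "delta_rot": [[0,0,0],[0,0,0],[0,0,0],[0,0,0],[0,0,0],[0,0,0],[0,0,0],[0,0,0],[0,0,0],[0,0,0]]}}

```text
t: 20.2
tcp_pos: [0.48, 0.1591, 0.0265]
tcp_rot: [-0.0, 0.69, 0.724, -0.0]
contact_force: [-3.3, -1.6, 6.8]
opening: -0.0
```

```bash
python3 f.py
```

```text
20.4 F [-2.89 -1.35  6.55] sd [0.49 0.24 0.42] tcp [0.48002 0.15914 0.02653] sdz 3e-05
```

{"api": "carry_out", "payload": {"grip": [0,0,0], "dp": [[0,0,0.05],[0,0,0.1],[0,0,0.1]], "delta_rot": [[0,0,0],[0,0,0],[0,0,0]]}}

```text
t: 20.7
tcp_pos: [0.48, 0.1592, 0.0256]
tcp_rot: [-0.0, 0.69, 0.724, -0.0]
contact_force: [-4.1, -1.8, 7.4]
opening: 0.0001
```

{"api": "carry_out", "payload": {"grip": [0,0,0,0,0,0,0,0,0,0,0,0,0,0,0,0], "dp": [[0,0,-0.3],[0,0,-0.7],[0,0,-1.2],[0,0,-2],[0,0,-4],[0,0,-7],[0,0,-10],[0,0,-13],[0,0,-14],[-3,0,-14],[-7,0,-14],[-11,0,-14],[-15,0,-14],[-19,0,-14],[-23,0,-14],[-25,0,-14]], "delta_rot": [[0,0,0],[0,0,0],[0,0,0],[0,0,0],[0,0,0],[0,0,0],[0,0,0],[0,0,0],[0,0,0],[0,0,0],[0,0,0],[0,0,0],[0,0,0],[0,0,0],[0,0,0],[0,0,0]]}}

```text
t: 22.03
tcp_pos: [0.4913, -0.0941, 0.1644]
tcp_rot: [0.0, 0.691, 0.722, -0.0]
contact_force: [0.7, 0.2, 0.3]
opening: 0.0
```

```bash
python3 kz.py c1; python3 st.py
```

```text
top 1 55 0.0702
top 2 56 0.0703
top 3 63 0.071
top 4 62 0.0708
side 1 38 0.0688
side 2 40 0.0693
side 3 47 0.069
side 4 53 0.0688
22.13 tcp [ 0.49145 -0.09332  0.16423] F [-0.07  0.31 -0.17] dq 0.0631
```

View pics/c1.png

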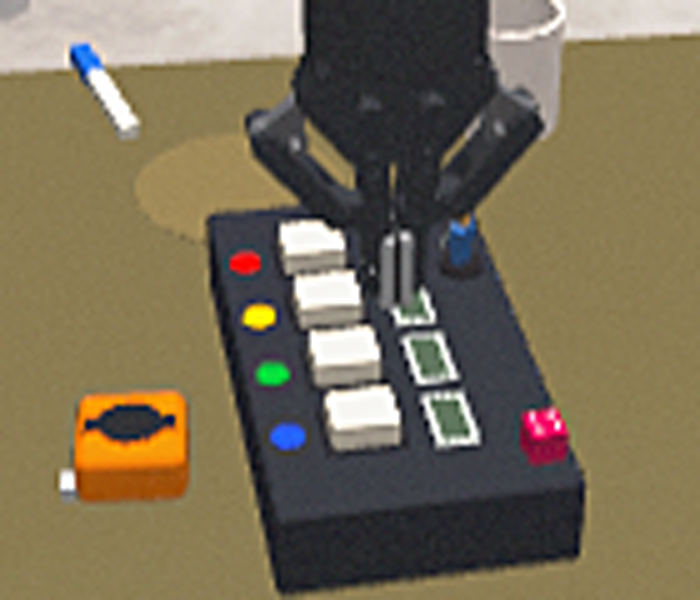

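```bash
python3 - <<'E'
from h import *
a=np.load("top0.npz")["image"];d=r.capture("top");b=d["image"]
df=cv2.absdiff(a,b).max(-1)
for n,(u0,u1,v0,v1) in {"figA":(230,252,186,202),"tape":(255,290,245,272),"keys":(222,296,185,240),"mug":(135,178,155,190),"marker":(120,165,245,268),"rock":(375,420,230,275),"figB":(405,422,174,192),"die":(288,302,185,197)}.items():
    print(n,df[v0:v1,u0:u1].max(),(df[v0:v1,u0:u1]>40).sum())
E
python3 st.py
```

```text
figA 15 0
tape 131 218
keys 117 137
mug 14 0
marker 12 0
rock 15 0
figB 15 0
die 92 17
22.18 tcp [ 0.4914  -0.09161  0.16417] F [ 0.24  0.36 -0.39] dq 0.0455
```

View pics/c1_top.png

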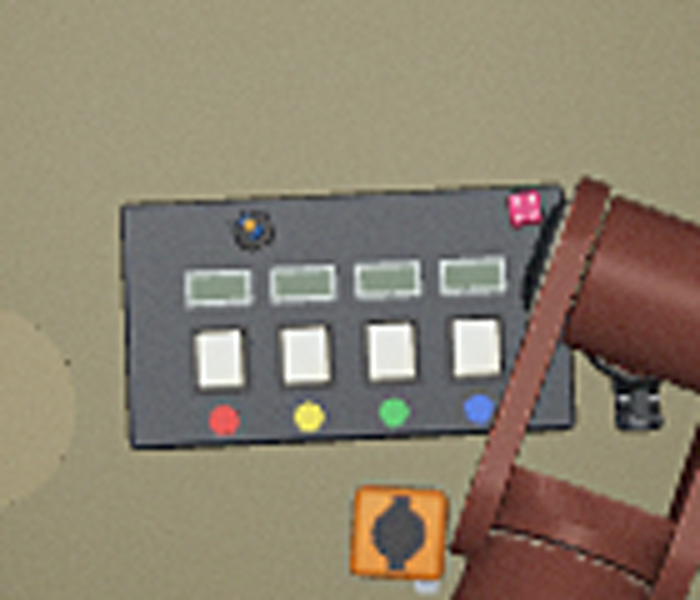

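The top view shows four level keys at crop (220-476, 350). The die (525,208) and tape measure (400,533) are unmoved; the image differences there are just the arm covering part of the view. Settling, then handing in.

{"api": "carry_out", "payload": {"grip": [0,0,0,0,0,0], "dp": [[0,0,0],[0,0,0],[0,0,0],[0,0,0],[0,0,0],[0,0,0]], "delta_rot": [[0,0,0],[0,0,0],[0,0,0],[0,0,0],[0,0,0],[0,0,0]]}}

```text
t: 22.68
tcp_pos: [0.4919, -0.09, 0.1649]
tcp_rot: [0.0, 0.69, 0.724, 0.0]
contact_force: [0.3, -0.1, 0.3]
opening: 0.0002
```

```bash
python3 st.py; python3 -c "
from station import r
print(r.sign_off())"
```

```text
22.68 tcp [ 0.49187 -0.08998  0.16493] F [ 0.29 -0.08  0.25] dq 0.0067
the job is handed in; nothing more can be done
None
```

The red key was the latched one. It is now released and level with the others, and the job was handed in at 22.7 s.

- **Taps:** I tapped red, yellow, green and blue in that order, lifting off after each. Red stood firm. Yellow, green and blue each gave way softly at about 1.5–2 N.
- **Release:** I pressed red down to about its end stop (7.4 N) and lifted clear.
- **Last checks:** All four key tops read 70–71 mm in the top camera and about 69 mm in the side camera, with no contact force on the arm. The soldiers, mug, marker and rock match the first picture. The die and tape measure look unmoved, though the arm partly covered that area, so I judged those two by eye.

Two things did not go as planned:
- **Red tap too strong:** It peaked at about 4.5 N instead of staying within 1–3 N, because I took one step too many. The key gave a little but stayed latched, and a depth reading before the release showed it still down.
- **Finger height:** The finger tips looked about 35 mm higher in the camera, and at contact, than the TCP reading implied. I therefore came down in small steps guided by force instead of relying on the reported height.

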